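# Press a hinge pin home with the ratchet clamp and release it

### The arm

A 7-joint arm with a two-finger parallel gripper is mounted at the origin on a cart in front of the work surface, level with it; the furniture and walls round the work are solid. World frame = base frame: x ahead of the robot, y to its left, z up, the work surface at z = 0. Lengths are in mm, angles in rad, forces in N, time in s.
With the tool pointing down it reaches from about 425 to 875 mm from the base axis. Payload 8.4 kg.
Tool frame: the origin (TCP) lies where the fingers leave the gripper's body, on its centre line; the fingertips stand 73 mm ahead of it and the grasp point (between the pads) lies 54 mm ahead of it; z points along the fingers, y is the line along which they close (so a half turn about z gives the same grasp; the last joint's range is limited). The gripper opens to 85 mm and grips with 20 to 120 N. Pads are 22 mm wide; open, the fingers measure 114 mm over their backs; the gripper's body (76 mm by 85 mm) begins 54 mm behind the grasp point. The pads swing forward as they close: fully open they stand 13 mm farther back than shut.
Start: joints at [-1.225, 0.333, 0.04, 1.465, -0.013, 1.343, -0.059], TCP at [279.679, 586.726, 303.908] pointing down, gripper open.
Joint ranges: [-2.58, 2.58], [-0.38, 2.09], [-1.3, 1.39], [0.25, 2.4], [-1.5, 4.64], [0.08, 2.09], [-2.65, 2.65]. Speed limits (rad/s): [2.22, 2.22, 2.79, 2.79, 3.14, 3.14, 3.14].

### API

Orientations are given as a unit quaternion [x, y, z, w].
In Python, from rig import arm gives the robot as it stands.
- The arm moves only by the tool play_rows, never from a script. Its argument "increments" is text: rows parted by semicolons, each of 5 numbers parted by spaces: the finger opening in cm, from 0 to 8.54, then the shift along the tool's x, y, z in cm, then the turn about the tool's z in degrees. In form: gripper tx ty tz roll; .... A call has 1 to 12 rows; each row shifts and turns the commanded pose from where the row before left it, along the tool's axes as they then stand; what a row does not reach is not made up. A row lasts 1/8 s, in which the tool goes at most 62.5 mm and 10.7 degrees, less where a joint would pass 70% of its speed; a pose out of reach is approached as far as the arm can. A call is refused whole if a number of a shift passes 6.25 or a number of a turn 10.7, either way. A call with a gripper value outside its range is refused whole. The fingers move at their own pace and stop on an object; "newtons" is the grip in N (left out, the last holds). Time passes only in rows, so rows that do not move let the fingers close. It gives the time, the measured TCP pose, the force, the opening and the grip force at its end, in the units of the state.
- arm.get_obs(): the state, without advancing time (a new reading comes with each control period).
- arm.camera(name): name is "scene" or "side" or "wrist"; returns the picture (480x640x3 uint8, blue, green, red); there is no depth.
- arm.camera_info(name): a dict with "camera_matrix" (3x3 intrinsics, pixels), "R" (3x3) and "t" (3): a world point X has camera coordinates R X + t. Camera axes: x right, y down, z forward; pixel columns grow to the right and rows downward; lengths in mm; the calibration is good to about 2 mm. The wrist camera is an equidistant fisheye: a pixel r from the principal point sees the ray r / f radians off the axis. A picture is of the moment at which its call begins: read the wrist's pose just before it. camera_info takes no time and is no camera call; for the wrist camera it gives the pose at the moment of the call.
- arm.finish_job(): hands the job in; it is judged then, once.
Trained networks look in the newest picture that a camera, given by its name, has taken for a name from the list of things; names that differ only in an ending like _2 or _b are one class to them, and where a whole thing is asked for, a point or a joint stands for the part that bears it (a point fixed in the world has none). Each returns a list of dicts, best first, with "score" (0 to 1); they miss things now and then, are a little off and sometimes report something else, mostly with a low value. They report only what shows in the picture. A call takes as long as a camera call.
- arm.look_for(camera, thing): "point" ([column, row] in pixels, amid what is visible of it).
The state is a dict: "time": time; "joints": joint angles; "dq": joint speeds; "tau": joint torques, N m; "tcp_pos": TCP position; "orientation": TCP orientation; "contact_force": force on the tool from outside, world axes, zero at the start; "wrist_torque": the same for the moment, N m; "opening": finger opening in mm; "finger_force": force on a finger pad.
Only numpy, scipy, OpenCV 4.12 (cv2) and the standard library are available. Lean on these libraries where they do the work, as an engineer would, in place of code of your own. Each camera call takes 0.05 s, during which the arm holds its last target. There are 200 camera calls.

### The job

Press the pin fully home into the aluminium hinge block with the bench-mounted ratchet clamp: push its free handle toward the fixed one, gently, until the pin head seats on the block, then let go of the handle so that the ratchet alone holds the clamp closed for a second. Then bend the handle down off the ratchet teeth and let the clamp spring fully open again, off every tooth, leaving the pin home. Do not touch the block or pin with the robot, and leave the things lying round the clamp alone.

Things in the scene. Friction and masses are not known exactly. Their poses are not given: they have to be found in the camera images.
- clamp: Scissor-type ratchet clamp bolted to a 10 mm dark steel base plate; origin under its pivot, on the table. Its x axis runs from pivot to jaws, away from the robot (yaw within 0.35 rad), y to the left, z up. Two handles with black plastic sleeves (62 long, 15 wide, 14 mm high) run back from the pivot toward the robot: the right one is fixed, the left one free to swing level about the pivot.
- fixed_grip (a point): Middle of the top of the fixed (right-hand) handle's sleeve, 60 mm above the table. Its frame is parallel to the clamp's.
- ratchet_bar (a point): Top of the ratchet bar where it meets the fixed handle's side: a steel strip 12 mm wide that arches level over the free handle, 80 mm from the pivot, top 72 mm above the table, the highest part near the handles. Saw teeth below it, 5.6 mm apart, hold a pawl on the free handle. The axes are the clamp's.
- lever (a joint): Swing of the free handle and its jaw, rad: 0 open, up to 0.38, growing as the handle goes right toward the fixed one. A spring opens it (1.5 to 3 N at the sleeve). The pawl catches at 0.09, 0.16, 0.23, 0.30 and 0.37: let go, the handle swings back to the last tooth passed and stays. The pin is home at about 0.21 to 0.33, depending on where the block is bolted.
- handle (a joint): Downward bend of the free handle, rad, hinged 10 mm behind the pivot: 0 at rest, at most 0.09 (sleeve 11 mm lower). About 2 N down on the sleeve begin to bend it, 3 to 4 N (0.03 rad) clear the teeth, 8 N reach the stop; it springs back up. Held clear of the teeth it swings open by its spring; let up too soon it catches on another tooth and must be pressed down there again. The sleeve is smooth.
- handle_grip (a point): Middle of the top of the free handle's sleeve, 135 mm from the pivot, 62 mm above the table; the handle lies 0.343 rad left of the clamp's -x when open. x runs along the handle toward the pivot, y across it to the left (opening), z up. Moving the pin over the teeth takes up to 12 N here; with the pin home the handle stops hard. More than 30 N damages it.
- block: Aluminium hinge block, 34 x 30 x 60 mm, bolted to the clamp's base plate between the jaws, its axes parallel to the clamp's; origin under its centre, 10 mm above the table. It may be bolted up to 3 mm left or right of its middle place.
- block_face (a point): Point on the right-hand face (-y) of the block where the pin's bore is, 55 mm above the table.
- pin_head (a point): Outer face of the pin's round head (15 mm across, 4 mm thick), 55 mm above the table, on the right of the block; 4 mm off the block's face when the pin is home.
- pin (a joint): Travel of the pin into the block, m: 0 to 0.003 at the start, 0.009 fully home. It is a tight fit and stays where it is pushed.
- round_bar: Bystander: short piece of round steel bar, 31 mm across, 35 mm tall, standing to the left of the clamp; origin under its centre.
- hex_bolt: Bystander: steel hexagon bolt 58 mm long, lying to the left of the clamp; origin under its centre.
- tape_measure: Bystander: yellow tape measure 36 x 76 x 64 mm, standing to the right of the handles; origin under its centre.

How it is judged:
By the outcome, as a careful person would: the job done as asked, in the order asked, and still so for the second after the job is handed in, with the robot touching nothing.
It also fails if it takes over 72 s, if anything falls off the work surface, if the arm or the gripper's body presses on something with over 40 N, if the wrist force passes 120 N, or if a joint passes its speed limit or range.

## Working session

There is one attempt and no reset: what is moved stays moved. The work goes in short steps, Python scripts to look and compute and a tool call to move; the robot and the scene stay as the last step left them, time stands still between calls to the robot, and variables do not carry over. Pictures are saved under pics/ and viewed, at most 10 in all, crops included, and the job is handed in when it is done.

Besides the shell and the picture viewer there is one more tool, called after "Call:" as a command line: name --argument value ..., lists and objects as JSON in quotes. play_rows: Moves the arm, as the interface text tells. Its arguments: {"type":"object","properties":{"increments":{"type":"string"},"newtons":{"type":"number"}},"required":["increments"]}

```bash
mkdir -p pics; ls; cat > h.py <<'E'
import numpy as np, cv2
from rig import arm
def ray(info,p,fish=False):
    K=np.array(info["camera_matrix"]);R=np.array(info["R"]);t=np.array(info["t"])
    a=(p[0]-K[0,2])/K[0,0]; b=(p[1]-K[1,2])/K[1,1]
    if fish:
        th=np.hypot(a,b); s=np.sin(th)/th if th>1e-9 else 1; d=np.array([a*s,b*s,np.cos(th)])
    else: d=np.array([a,b,1.])
    d=R.T@d; return -R.T@t, d/np.linalg.norm(d)
def at_z(o,d,z): return o+d*(z-o[2])/d[2]
def tri(rs):
    A=sum(np.eye(3)-np.outer(d,d) for o,d in rs); b=sum((np.eye(3)-np.outer(d,d))@o for o,d in rs)
    X=np.linalg.solve(A,b); return X,[np.linalg.norm((np.eye(3)-np.outer(d,d))@(X-o)) for o,d in rs]
def proj(info,X):
    K=np.array(info["camera_matrix"]);c=np.array(info["R"])@X+np.array(info["t"]); c=K@c; return c[:2]/c[2]
E
python3 - <<'E'
from h import *
print(arm.get_obs())
I={}
for c in("scene","side"):
    cv2.imwrite(f"pics/{c}0.png",arm.camera(c)); I[c]=arm.camera_info(c); print(c,I[c])
for n in("handle_grip","fixed_grip","ratchet_bar","block","pin_head","block_face","round_bar","hex_bolt","tape_measure","clamp"):
    L={}
    for c in I:
        r=arm.look_for(c,n); L[c]=[(np.round(q["point"],1),round(q["score"],2)) for q in r[:2]]
    x=tri([ray(I[c],L[c][0][0]) for c in I]) if all(L.values()) else None
    print(n,L,x)
E
```

```text
pics
{'time': 0.0, 'joints': array([-1.22523805,  0.33392779,  0.03986376,  1.4662898 , -0.01339521,
        1.34330501, -0.05848858]), 'dq': array([-1.08279783e-03,  1.59424861e-03, -2.38367552e-05, -6.46233666e-04,
        1.74694720e-03, -1.18420398e-03,  1.24822251e-03]), 'tau': array([ 1.89271914e-04, -6.58567786e+01,  1.36567041e+00, -4.05549502e+01,
        1.67586026e-02,  1.26520541e-02,  1.63304156e-05]), 'tcp_pos': array([279.52157999, 586.44410264, 303.00104864]), 'orientation': array([ 2.20548514e-01,  9.75375651e-01, -8.22289501e-04, -1.27117908e-04]), 'contact_force': array([-0.02654288,  0.22606821, -0.14444677]), 'wrist_torque': array([-0.0226191 ,  0.00748245, -0.0288222 ]), 'finger_force': 0.0, 'opening': 85.29429071436802}
scene {'camera_matrix': array([[579.40606685,   0.        , 313.8401609 ],
       [  0.        , 579.40606685, 236.33149328],
       [  0.        ,   0.        ,   1.        ]]), 'R': array([[ 0.46996313, -0.88268413,  0.00183882],
       [-0.58414106, -0.31257177, -0.74905147],
       [ 0.66175061,  0.35095244, -0.66250925]]), 't': array([-306.
[... 1649 characters left out ...]
.6, 232. ]), 0.6)], 'side': [(array([332.5, 379.6]), 0.58)]} (array([478.58840976, 171.79612981,  20.95437638]), [np.float64(0.2627767807155553), np.float64(0.262776780715529)])
hex_bolt {'scene': [], 'side': []} None
tape_measure {'scene': [(array([411.5, 318.3]), 0.81)], 'side': [(array([384.5, 196.6]), 0.93), (array([320.4, 256.3]), 0.49)]} (array([ 447.40140655, -307.78831842,   27.82346565]), [np.float64(4.660271299900806), np.float64(4.660271299901023)])
clamp {'scene': [(array([324.6, 240. ]), 0.9), (array([332.9, 203.7]), 0.31)], 'side': [(array([296.6, 264.2]), 0.91)]} (array([587.13388425, -62.0352922 ,  13.02190749]), [np.float64(2.087960366311037), np.float64(2.087960366311006)])
```

```bash
python3 - <<'E'
import cv2
a=cv2.imread("pics/scene0.png")[130:370,180:480]; b=cv2.imread("pics/side0.png")[160:400,200:440]
cv2.imwrite("pics/a.png",cv2.resize(a,(750,600),interpolation=cv2.INTER_CUBIC))
cv2.imwrite("pics/b.png",cv2.resize(b,(600,600),interpolation=cv2.INTER_CUBIC))
E
```

```text
(no output)
```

View pics/a.png

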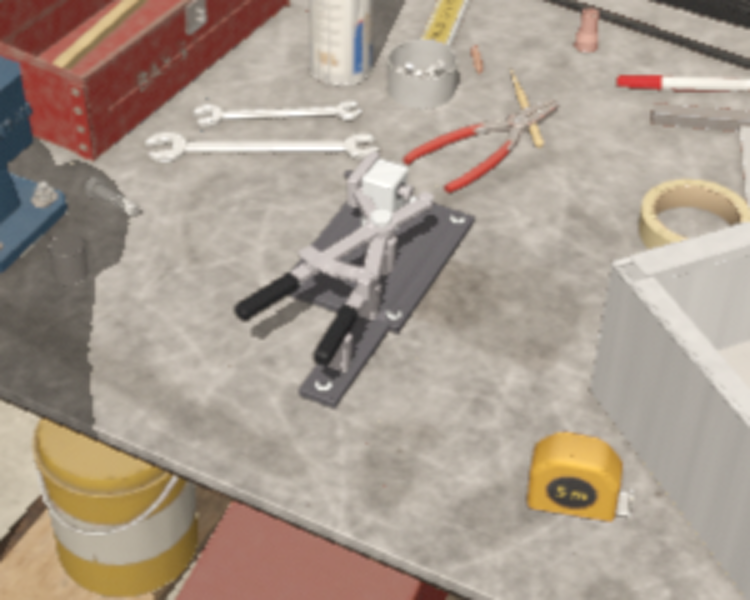

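View pics/b.png

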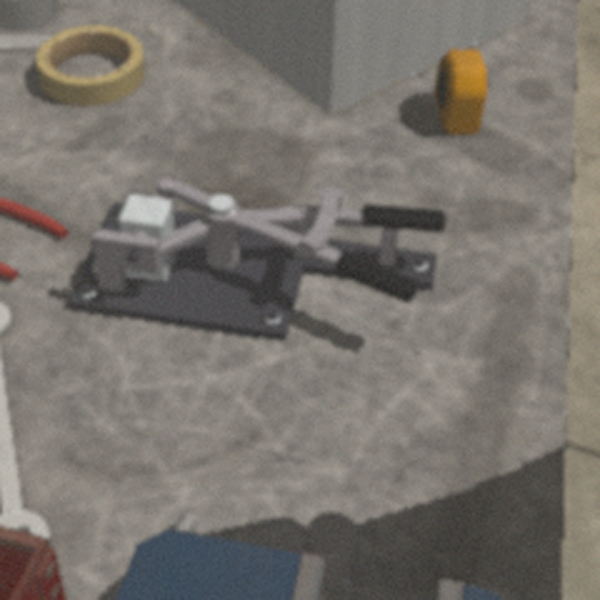

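The scene crop shows the clamp with its free handle (left) at full pixels (287,249) and its fixed one at (315,264). In the side crop they are at (351,269) and (361,247), with the pivot nut at (289,243). The tape measure is well clear, and I see no round bar or bolt near the clamp.

```bash
python3 - <<'E'
from h import *
I={c:arm.camera_info(c) for c in("scene","side")}
def f(c,p):
    s=(180,130) if c=="scene" else (200,160)
    return ray(I[c],(p[0]/2.5+s[0],p[1]/2.5+s[1]))
P={"free_mid":((268,296),(378,271)),"free_back":((240,310),(412,290)),"free_front":((294,282),(343,254)),"fix_mid":((338,332),(403,214)),"pivot":((378,228),(222,204)),"blocktop":((386,172),(147,209)),
"boltback":((323,385),(422,266)),"boltR":((394,315),(274,316))}
for k,(a,b) in P.items():
    ra,rb=f("scene",a),f("side",b); x,e=tri([ra,rb]); print(k,x.round(1),np.round(e[0],1))
E
```

```text
free_mid [481.8 -29.5  57.8] 0.0
free_back [456.8 -17.5  57. ] 0.8
free_front [507.7 -39.9  57.9] 1.2
fix_mid [473.  -97.1  55.2] 0.8
pivot [602.6 -70.   59.1] 3.4
blocktop [656.2 -46.9  69.1] 1.7
boltback [454.5 -92.9   9.6] 1.6
boltR [579.8 -81.  -41.3] 20.2
```

```bash
cat >> h.py <<'E'
from scipy.spatial.transform import Rotation as Ro
def state():
    o=arm.get_obs(); R=Ro.from_quat(o["orientation"]).as_matrix()
    return o,R
def plan(target,az,n,g=0.0,start=None,az0=None):
    """rows from the current (or given) pose, tool taken as pointing down"""
    o,R=state(); p=np.array(o["tcp_pos"] if start is None else start,float)
    a=np.arctan2(R[1,1],R[0,1]) if az0 is None else az0
    print("from",p.round(1),"az",round(a,3)); da=(az-a+np.pi)%(2*np.pi)-np.pi
    d=(np.array(target)-p)/n; out=[]
    for i in range(n):
        y=np.array([np.cos(a),np.sin(a),0]); x=np.array([-np.sin(a),np.cos(a),0]) # z down: x = y cross z
        x=np.cross(y,[0,0,-1])
        out.append(f"{g} {d@x/10:.2f} {d@y/10:.2f} {-d[2]/10:.2f} {-np.degrees(da/n):.1f}"); a+=da/n
    print("; ".join(out))
E
python3 - <<'E'
from h import *
o,R=state(); print(R.round(3))
p=o["tcp_pos"]; plan([520,-60,380],0,12,8.5,start=p+[0,0,70])
E
```

```text
[[-0.903  0.43   0.   ]
 [ 0.43   0.903 -0.   ]
 [-0.    -0.    -1.   ]]
from [279.7 586.7 373.9] az 1.126
8.5 -4.13 -4.00 -0.05 5.4; 8.5 -4.48 -3.60 -0.05 5.4; 8.5 -4.80 -3.16 -0.05 5.4; 8.5 -5.08 -2.70 -0.05 5.4; 8.5 -5.31 -2.21 -0.05 5.4; 8.5 -5.49 -1.70 -0.05 5.4; 8.5 -5.63 -1.18 -0.05 5.4; 8.5 -5.71 -0.65 -0.05 5.4; 8.5 -5.75 -0.11 -0.05 5.4; 8.5 -5.73 0.43 -0.05 5.4; 8.5 -5.67 0.96 -0.05 5.4; 8.5 -5.55 1.49 -0.05 5.4
```

Call:
play_rows --increments "0 0 0 -3.5 0; 0 0 0 -3.5 0"

```text
time: 1.35
tcp_pos: [279.6, 586.6, 374.5]
orientation: [0.221, 0.975, -0.0, -0.0]
contact_force: [-0.6, 0.6, 1.4]
opening: 51.6
finger_force: 0.0
```

Call:
play_rows --increments "0 -4.1 -4 0 5.4; 0 -4.5 -3.6 0 5.4; 0 -4.8 -3.2 0 5.4; 0 -5.1 -2.7 0 5.4; 0 -5.3 -2.2 0 5.4; 0 -5.5 -1.7 0 5.4; 0 -5.6 -1.2 0 5.4; 0 -5.7 -0.6 0 5.4; 0 -5.7 -0.1 0 5.4; 0 -5.7 0.4 0 5.4; 0 -5.7 1 0 5.4; 0 -5.6 1.5 0 5.4"

```text
time: 2.85
tcp_pos: [519.1, -62.2, 374.3]
orientation: [0.71, 0.704, 0.001, 0.0]
contact_force: [1.2, 0.2, -0.8]
opening: -0.3
finger_force: 0.0
```

Call:
play_rows --increments "0 0 0 0 0; 0 0 0 0 0; 0 0 0 0 0"

```text
time: 3.22
tcp_pos: [518.7, -58.9, 373.9]
orientation: [0.708, 0.706, 0.0, -0.0]
contact_force: [0.8, 1.0, 0.0]
opening: 0.3
finger_force: 0.0
```

```bash
python3 - <<'E'
from h import *
cv2.imwrite("pics/w1.png",arm.camera("wrist")); I=arm.camera_info("wrist"); print(I)
o,R=state(); print(o["tcp_pos"],R.round(3),o["contact_force"])
for n in("handle_grip","fixed_grip","ratchet_bar","block","pin_head","block_face","round_bar","hex_bolt","tape_measure"):
    print(n,[(np.round(q["point"],1),round(q["score"],2)) for q in arm.look_for("wrist",n)[:2]])
E
```

```text
{'camera_matrix': array([[371.64829954,   0.        , 319.07326851],
       [  0.        , 371.64829954, 243.29336242],
       [  0.        ,   0.        ,   1.        ]]), 'R': array([[ 9.99996070e-01, -2.61697385e-03,  1.00610884e-03],
       [-2.79093682e-03, -9.63357605e-01,  2.68205771e-01],
       [ 2.67355113e-04, -2.68207524e-01, -9.63361123e-01]]), 't': array([-520.58719723, -108.44435245,  430.65359613])}
[518.67139342 -58.93908434 373.92006583] [[ 0.002  1.    -0.   ]
 [ 1.    -0.002  0.   ]
 [ 0.    -0.    -1.   ]] [ 1.60629229 -0.60385016  0.20239821]
handle_grip [(array([310.6, 185.7]), 0.87)]
fixed_grip [(array([378.5, 208.5]), 0.89)]
ratchet_bar [(array([373.3, 206.4]), 0.75), (array([445.5, 217.7]), 0.66)]
block [(array([452.7, 197.5]), 0.7)]
pin_head [(array([448.7, 215.3]), 0.65)]
block_face [(array([448.3, 200.5]), 0.88), (array([443.6, 216. ]), 0.6)]
round_bar [(array([283.1,  10.8]), 0.88)]
hex_bolt [(array([366.8,  11.4]), 0.71)]
tape_measure []
```

View pics/w1.png

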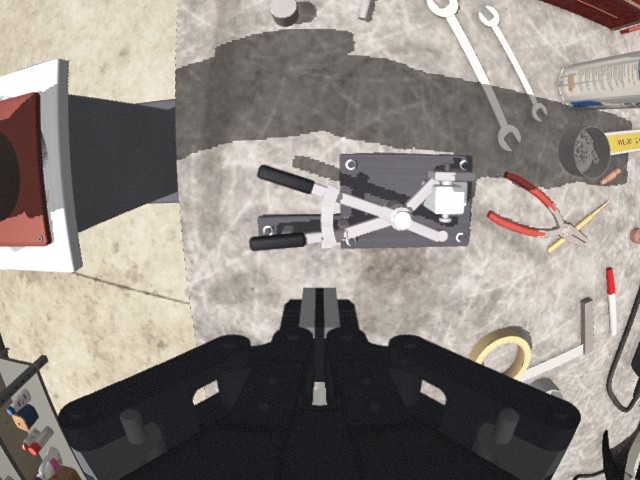

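The wrist view shows the clamp well: free sleeve (260,172)–(312,187), fixed sleeve mid (278,241), pivot (401,218), block (450,200). The round bar and bolt are far left, at the top edge of the picture.

```bash
python3 - <<'E'
from h import *
I=arm.camera_info("wrist"); J={c:arm.camera_info(c) for c in("scene","side")}
def w(p,z): return at_z(*ray(I,p,True),z)
for n,p,z in [("freeback",(260,172),60),("freefront",(312,187),60),("freemid",(286,179.5),62),("fixback",(252,243),58),("fixfront",(304,240),58),("pivot",(401,218),66),("block",(450,196),70),("c1",(340,155),10),("c2",(471,157),10),("c3",(467,246),10),("c4",(341,246),10),("round",(283,8),35),("bolt",(367,8),5)]: print(n,w(p,z).round(1))
f=lambda c,p:ray(J[c],(p[0]/2.5+{"scene":180,"side":200}[c],p[1]/2.5+{"scene":130,"side":160}[c]))
P={"free_mid":((268,296),(378,271),(286,179.5)),"fix_mid":((338,332),(403,214),(278,241)),"blocktop":((386,172),(147,209),(450,197)),"pivot":((378,228),(222,204),(401,218))}
for k,(a,b,c) in P.items():
    x,e=tri([f("scene",a),f("side",b),ray(I,c,True)]); print(k,x.round(1),np.round(e,1))
E
```

```text
freeback [459.3 -21.5  60. ]
freefront [513.3 -38.1  60. ]
freemid [486.5 -29.8  62. ]
fixback [447.1 -98.7  58. ]
fixfront [504.1 -95.6  58. ]
pivot [607.  -69.9  66. ]
block [659.2 -44.8  70. ]
c1 [545.1  -6.6  10. ]
c2 [707.2  -3.9  10. ]
c3 [ 710.4 -117.4   10. ]
c4 [ 546.9 -116.3   10. ]
round [481.8 164.1  35. ]
bolt [578.7 175.7   5. ]
free_mid [483.6 -29.8  56.8] [1.2 1.8 2.5]
fix_mid [474.  -97.3  54.6] [0.4 1.7 1.4]
blocktop [657.5 -46.5  69. ] [1.  2.7 2. ]
pivot [605.  -70.5  58.6] [5.1 2.4 3.6]
```

```bash
python3 - <<'E'
from h import *
plan([495,0.5,180],-0.31,8)
plan([495,0.5,120],-0.31,4,start=[495,.5,180],az0=-0.31)
E
```

```text
from [518.8 -60.3 373.9] az -0.005
0.0 0.76 -0.30 2.42 2.2; 0.0 0.75 -0.33 2.42 2.2; 0.0 0.73 -0.36 2.42 2.2; 0.0 0.72 -0.39 2.42 2.2; 0.0 0.70 -0.41 2.42 2.2; 0.0 0.69 -0.44 2.42 2.2; 0.0 0.67 -0.46 2.42 2.2; 0.0 0.65 -0.49 2.42 2.2
from [495.    0.5 180. ] az -0.31
0.0 0.00 0.00 1.50 -0.0; 0.0 0.00 0.00 1.50 -0.0; 0.0 0.00 0.00 1.50 -0.0; 0.0 0.00 0.00 1.50 -0.0
```

Call:
play_rows --increments "0 0.76 -0.3 2.42 2.2; 0 0.75 -0.33 2.42 2.2; 0 0.73 -0.36 2.42 2.2; 0 0.72 -0.39 2.42 2.2; 0 0.7 -0.41 2.42 2.2; 0 0.69 -0.44 2.42 2.2; 0 0.67 -0.46 2.42 2.2; 0 0.65 -0.49 2.42 2.2; 0 0 0 0 0; 0 0 0 0 0"

```text
time: 4.97
tcp_pos: [495.6, 0.1, 181.3]
orientation: [0.808, 0.589, 0.0, 0.0]
contact_force: [0.3, 0.7, -0.1]
opening: 0.2
finger_force: 0.0
```

```bash
python3 - <<'E'
from h import *
cv2.imwrite("pics/w2.png",arm.camera("wrist")); I=arm.camera_info("wrist")
o,R=state(); print(o["tcp_pos"],o["contact_force"]); 
np.savez("w2",R=I["R"],t=I["t"],K=I["camera_matrix"])
for n in("handle_grip","fixed_grip","ratchet_bar"):
    print(n,[(np.round(q["point"],1),round(q["score"],2)) for q in arm.look_for("wrist",n)[:2]])
E
```

```text
[4.95818574e+02 6.70507666e-02 1.81444830e+02] [ 0.56457524 -0.0150606   0.17186293]
handle_grip [(array([421.9, 314.2]), 0.9)]
fixed_grip [(array([483.1, 269.3]), 0.59), (array([578.4, 291.3]), 0.47)]
ratchet_bar [(array([482.7, 268.1]), 0.96), (array([573.3, 260. ]), 0.72)]
```

View pics/w2.png

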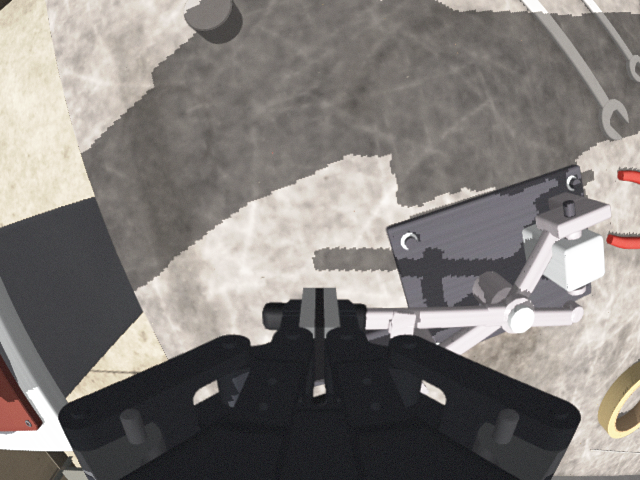

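The sleeve shows behind the fingers and parallel to the tool's y, from (265,316) to (365,318), with the pivot at (519,316). The way down on the left side is clear.

```bash
python3 - <<'E'
from h import *
d=np.load("w2.npz");I2=dict(R=d["R"],t=d["t"],camera_matrix=d["K"])
I1=dict(camera_matrix=d["K"],R=np.array([[ 9.99996070e-01, -2.61697385e-03,  1.00610884e-03],
       [-2.79093682e-03, -9.63357605e-01,  2.68205771e-01],
       [ 2.67355113e-04, -2.68207524e-01, -9.63361123e-01]]),t=np.array([-520.58719723, -108.44435245,  430.65359613]))
for n,a,b in [("back",(260,172),(265,316)),("front",(312,187),(365,318)),("pivot",(401,218),(519,316)),("block",(450,196),(581,254)),("bolt",(350,165),(411,241))]:
    x,e=tri([ray(I1,a,True),ray(I2,b,True)]); print(n,x.round(1),np.round(e,1))
E
```

```text
back [457.4 -20.5  53.4] [0.7 0.7]
front [513.3 -36.8  59.4] [0.2 0.2]
pivot [607.5 -68.6  64. ] [0.2 0.2]
block [662.1 -44.3  61.3] [0.2 0.2]
bolt [557.3 -16.3  11.9] [1. 1.]
```

Call:
play_rows --increments "0 0 0 1.5 0; 0 0 0 1.5 0; 0 0 0 1.5 0; 0 0 0 1.6 0; 0 -0.3 0 0 0; 0 -0.3 0 0 0; 0 -0.2 0 0 0; 0 0 0 0 0"

```text
time: 6.18
tcp_pos: [492.8, -7.3, 119.8]
orientation: [0.809, 0.588, 0.0, 0.0]
contact_force: [1.4, 0.7, 0.5]
opening: -0.1
finger_force: 0.0
```

Call:
play_rows --increments "0 -0.15 0 0 0; 0 -0.15 0 0 0; 0 -0.15 0 0 0; 0 -0.15 0 0 0; 0 0 0 0 0"

```text
time: 6.8
tcp_pos: [490.8, -12.7, 119.3]
orientation: [0.808, 0.589, 0.0, -0.0]
contact_force: [0.4, 1.6, 0.5]
opening: -0.1
finger_force: 0.8
```

Call:
play_rows --increments "0 -0.2 -0.03 0 -0.86; 0 -0.2 -0.03 0 -0.86; 0 -0.2 -0.03 0 -0.86; 0 -0.2 -0.03 0 -0.86; 0 0 0 0 0"

```text
time: 7.42
tcp_pos: [487.6, -19.3, 119.4]
orientation: [0.79, 0.613, 0.001, -0.0]
contact_force: [2.2, 5.1, -3.0]
opening: 0.1
finger_force: 3.0
```

Call:
play_rows --increments "0 -0.2 -0.03 0 -0.86; 0 -0.2 -0.03 0 -0.86; 0 -0.2 -0.03 0 -0.86; 0 -0.2 -0.03 0 -0.86; 0 0 0 0 0"

```text
time: 8.05
tcp_pos: [484.4, -27.1, 119.3]
orientation: [0.771, 0.637, 0.0, -0.0]
contact_force: [2.2, 5.8, -3.0]
opening: 0.0
finger_force: 3.1
```

Call:
play_rows --increments "0 -0.2 -0.03 0 -0.86; 0 -0.2 -0.03 0 -0.86; 0 -0.2 -0.03 0 -0.86; 0 0 0 0 0"

```text
time: 8.55
tcp_pos: [482.3, -33.2, 119.2]
orientation: [0.757, 0.654, 0.0, -0.0]
contact_force: [1.1, 5.4, -2.3]
opening: 0.1
finger_force: 2.6
```

Call:
play_rows --increments "0 -0.2 -0.03 0 -0.86; 0 -0.2 -0.03 0 -0.86; 0 0 0 0 0"

```text
time: 8.93
tcp_pos: [481.3, -35.9, 119.2]
orientation: [0.747, 0.665, 0.001, -0.001]
contact_force: [2.7, 9.9, -4.2]
opening: -0.2
finger_force: 4.9
```

Call:
play_rows --increments "0 -0.15 -0.02 0 -0.64; 0 -0.15 -0.02 0 -0.64; 0 0 0 0 0"

```text
time: 9.3
tcp_pos: [480.6, -38.4, 119.2]
orientation: [0.739, 0.674, 0.001, -0.001]
contact_force: [1.5, 12.0, -4.8]
opening: -0.0
finger_force: 5.8
```

Call:
play_rows --increments "0 -0.15 -0.02 0 -0.64; 0 -0.1 -0.02 0 -0.4; 0 0 0 0 0"

```text
time: 9.68
tcp_pos: [479.8, -42.3, 119.4]
orientation: [0.733, 0.68, 0.0, -0.0]
contact_force: [0.5, 5.7, 0.2]
opening: 0.1
finger_force: 3.0
```

Call:
play_rows --increments "0 -0.1 -0.01 0 -0.4; 0 -0.1 -0.01 0 -0.4; 0 0 0 0 0"

```text
time: 10.05
tcp_pos: [479.5, -43.6, 119.3]
orientation: [0.728, 0.685, 0.0, -0.001]
contact_force: [0.9, 9.3, -2.5]
opening: -0.4
finger_force: 4.4
```

Call:
play_rows --increments "0 -0.1 -0.01 0 -0.4; 0 -0.1 -0.01 0 -0.4; 0 0 0 0 0"

```text
time: 10.42
tcp_pos: [479.1, -45.0, 119.1]
orientation: [0.723, 0.69, 0.001, -0.001]
contact_force: [2.0, 10.5, -4.0]
opening: 0.0
finger_force: 5.4
```

Call:
play_rows --increments "0 -0.1 -0.01 0 -0.4; 0 -0.1 -0.01 0 -0.4; 0 0 0 0 0"

```text
time: 10.8
tcp_pos: [478.8, -46.9, 119.0]
orientation: [0.719, 0.695, 0.001, -0.001]
contact_force: [2.5, 10.5, -4.4]
opening: 0.2
finger_force: 5.5
```

Call:
play_rows --increments "0 -0.1 -0.01 0 -0.4; 0 -0.1 -0.01 0 -0.4; 0 0 0 0 0"

```text
time: 11.18
tcp_pos: [478.4, -50.2, 119.3]
orientation: [0.714, 0.7, 0.0, -0.001]
contact_force: [-0.8, 6.0, 1.8]
opening: 0.3
finger_force: 3.0
```

Call:
play_rows --increments "0 -0.1 -0.01 0 -0.4; 0 -0.1 -0.01 0 -0.4; 0 0 0 0 0"

```text
time: 11.55
tcp_pos: [478.1, -51.8, 119.3]
orientation: [0.709, 0.705, 0.0, -0.001]
contact_force: [0.0, 7.8, 0.0]
opening: -0.0
finger_force: 3.9
```

Call:
play_rows --increments "0 -0.1 -0.01 0 -0.4; 0 -0.05 0 0 -0.2; 0 0 0 0 0"

```text
time: 11.92
tcp_pos: [477.9, -52.5, 119.1]
orientation: [0.705, 0.709, 0.0, -0.001]
contact_force: [-0.6, 10.9, -1.1]
opening: 0.2
finger_force: 5.5
```

Call:
play_rows --increments "0 -0.1 -0.01 0 -0.4; 0 0 0 0 0; 0 0 0 0 0"

```text
time: 12.3
tcp_pos: [477.9, -53.0, 119.1]
orientation: [0.703, 0.712, 0.001, -0.001]
contact_force: [0.2, 13.5, -1.5]
opening: 0.1
finger_force: 6.4
```

Call:
play_rows --increments "0 -0.1 0 0 -0.2; 0 0 0 0 0; 0 0 0 0 0"

```text
time: 12.68
tcp_pos: [477.9, -53.4, 119.1]
orientation: [0.701, 0.713, 0.001, -0.002]
contact_force: [-0.1, 14.9, -1.4]
opening: 0.2
finger_force: 7.5
```

Call:
play_rows --increments "0 -0.1 0 0 0; 0 0 0 0 0; 0 0 0 0 0"

```text
time: 13.05
tcp_pos: [477.8, -53.9, 119.0]
orientation: [0.701, 0.713, 0.001, -0.002]
contact_force: [-0.2, 17.1, -2.9]
opening: 0.1
finger_force: 8.6
```

Call:
play_rows --increments "0 -0.1 0 0 0; 0 0 0 0 0; 0 0 0 0 0"

```text
time: 13.42
tcp_pos: [477.8, -54.4, 119.0]
orientation: [0.701, 0.713, 0.001, -0.002]
contact_force: [-0.2, 18.8, -2.0]
opening: -0.1
finger_force: 9.7
```

```bash
python3 - <<'E'
from h import *
im=arm.camera("wrist"); cv2.imwrite("pics/w3.png",im); I=arm.camera_info("wrist")
np.savez("w3",R=I["R"],t=I["t"],K=I["camera_matrix"])
o,R=state(); print(o["tcp_pos"],o["contact_force"])
cv2.imwrite("pics/w3c.png",cv2.resize(im[140:440,340:640],(600,600),interpolation=cv2.INTER_CUBIC))
for n in("pin_head","block_face","block"):
    print(n,[(np.round(q["point"],1),round(q["score"],2)) for q in arm.look_for("wrist",n)[:2]])
E
```

```text
[477.81005925 -54.32342237 118.93441262] [-0.34883942 19.87545341 -2.08764772]
pin_head []
block_face [(array([610.3, 269. ]), 0.66)]
block [(array([628.6, 288.3]), 0.77)]
```

View pics/w3c.png

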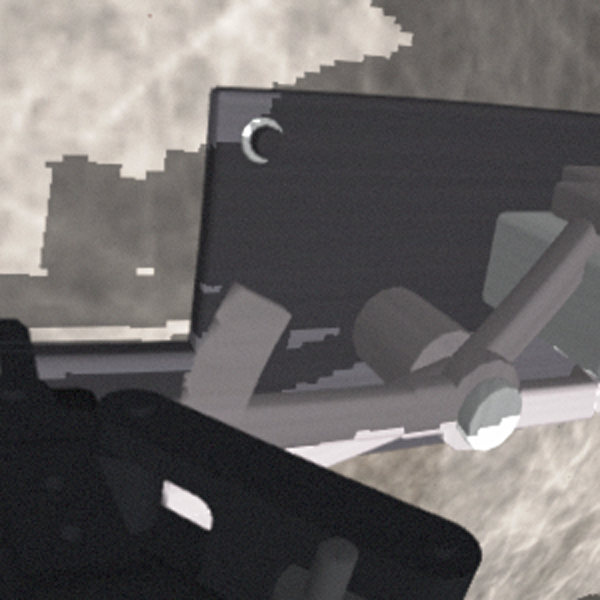

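The moving jaw and pin are hidden in this view. But the force has climbed steadily past 12 N to 19 N with almost no motion, which is the hard stop, so I'll let go.

Call:
play_rows --increments "0 0.2 0 0 0; 0 0.3 0 0 0; 0 0.4 0 0 0; 0 0.8 0 0 0; 0 1 0 0 0; 0 1 0 0 0; 0 0 0 -2.5 0; 0 0 0 -4 0; 0 0 0 -4 0"

```text
time: 14.75
tcp_pos: [477.5, -20.9, 225.4]
orientation: [0.702, 0.712, -0.0, 0.0]
contact_force: [1.0, -0.5, 0.3]
opening: 0.0
finger_force: 0.0
```

Call:
play_rows --increments "0 1 0 -4 0; 0 2 0 -4 0; 0 2 0 -4 0; 0 2 0 0 0; 0 0 0 0 0; 0 0 0 0 0; 0 0 0 0 0"

```text
time: 15.62
tcp_pos: [476.6, 47.9, 343.9]
orientation: [0.703, 0.712, -0.0, -0.0]
contact_force: [0.1, 0.1, 0.3]
opening: -0.1
finger_force: 0.0
```

```bash
python3 - <<'E'
from h import *
im=arm.camera("wrist"); cv2.imwrite("pics/w4.png",im); I=arm.camera_info("wrist")
np.savez("w4",R=I["R"],t=I["t"],K=I["camera_matrix"])
o,R=state(); print(o["tcp_pos"],np.arctan2(R[1,1],R[0,1]),o["contact_force"])
s=arm.camera("scene"); d=arm.camera("side")
a=cv2.resize(im[120:420,200:640],(800,545),interpolation=cv2.INTER_CUBIC); cv2.imwrite("pics/w4c.png",a)
b=np.hstack([cv2.resize(s[170:290,270:390],(400,400),interpolation=cv2.INTER_CUBIC),cv2.resize(d[200:320,220:340],(400,400),interpolation=cv2.INTER_CUBIC)]); cv2.imwrite("pics/s4.png",b)
for n in("pin_head","handle_grip","fixed_grip"):
  for c in("wrist","scene"):
    print(n,c,[(np.round(q["point"],1),round(q["score"],2)) for q in arm.look_for(c,n)[:2]])
E
```

```text
[476.6664244   48.01263248 343.9895803 ] 0.01288852918940704 [ 0.71664642 -0.21466518  0.07303676]
pin_head wrist []
pin_head scene []
handle_grip wrist [(array([394. , 317.7]), 0.71)]
handle_grip scene [(array([307.8, 253.2]), 0.93), (array([322.3, 240.4]), 0.23)]
fixed_grip wrist [(array([427.1, 288.9]), 0.55)]
fixed_grip scene [(array([326.5, 237.9]), 0.61)]
```

View pics/w4c.png

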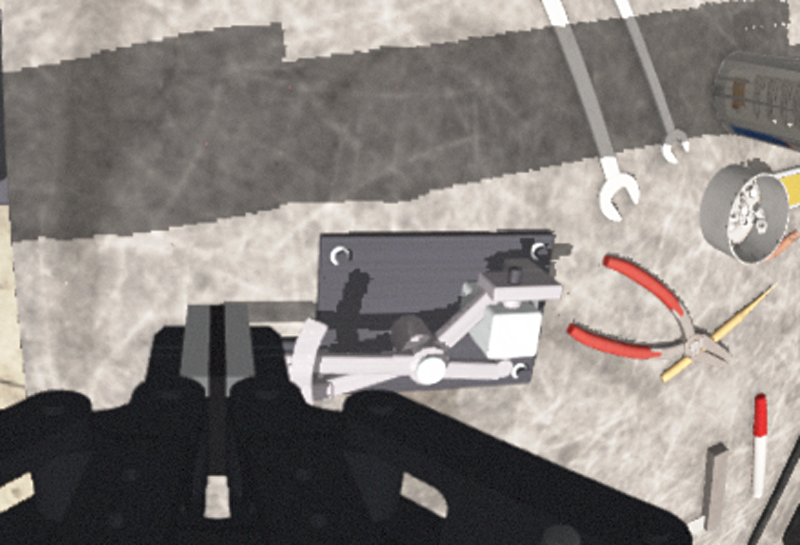

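View pics/s4.png

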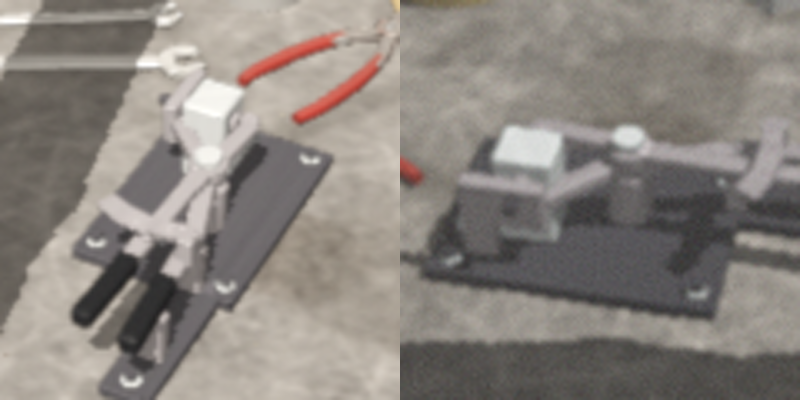

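The clamp stays closed on the ratchet with the jaw against the block's pin side, and more than 1 s has passed since release. Next I'll turn the tool by 90° so the slightly opened fingertips make a wide foot across the handle, and check the handle's position from the new pose.

```bash
python3 - <<'E'
from h import *
J={c:arm.camera_info(c) for c in("scene","side")}
print(at_z(*ray(J["scene"],(301.5,256.1)),62), at_z(*ray(J["scene"],(314.1,263)),60))
plan([484,-60,240],np.pi/2,10,1.2)
E
```

```text
[471.78658408 -67.89808012  62.        ] [468.10273804 -97.95595077  60.        ]
from [476.7  48.8 344.3] az 0.014
1.2 -1.09 0.06 1.04 -8.9; 1.2 -1.08 -0.11 1.04 -8.9; 1.2 -1.05 -0.28 1.04 -8.9; 1.2 -1.00 -0.44 1.04 -8.9; 1.2 -0.92 -0.59 1.04 -8.9; 1.2 -0.82 -0.72 1.04 -8.9; 1.2 -0.69 -0.84 1.04 -8.9; 1.2 -0.55 -0.94 1.04 -8.9; 1.2 -0.40 -1.01 1.04 -8.9; 1.2 -0.24 -1.06 1.04 -8.9
```

Call:
play_rows --increments "1.2 -1.09 0.06 1.04 -8.9; 1.2 -1.08 -0.11 1.04 -8.9; 1.2 -1.05 -0.28 1.04 -8.9; 1.2 -1 -0.44 1.04 -8.9; 1.2 -0.92 -0.59 1.04 -8.9; 1.2 -0.82 -0.72 1.04 -8.9; 1.2 -0.69 -0.84 1.04 -8.9; 1.2 -0.55 -0.94 1.04 -8.9; 1.2 -0.4 -1.01 1.04 -8.9; 1.2 -0.24 -1.06 1.04 -8.9; 1.2 0 0 0 0; 1.2 0 0 0 0"

```text
time: 17.58
tcp_pos: [484.0, -59.4, 240.7]
orientation: [0.003, 1.0, 0.0, 0.0]
contact_force: [0.3, -0.3, -0.3]
opening: 12.5
finger_force: 0.0
```

```bash
python3 - <<'E'
from h import *
im=arm.camera("wrist"); cv2.imwrite("pics/w5.png",im); I=arm.camera_info("wrist")
np.savez("w5",R=I["R"],t=I["t"],K=I["camera_matrix"])
o,R=state(); print(o["tcp_pos"],np.arctan2(R[1,1],R[0,1]),o["opening"],o["contact_force"])
for n in("handle_grip","fixed_grip"):
    r=arm.look_for("wrist",n)[:2]; print(n,[(np.round(q["point"],1),round(q["score"],2),at_z(*ray(I,q["point"],True),61).round(1)) for q in r])
E
```

```text
[484.11011666 -59.3242116  240.77455958] 1.5650688203536818 12.153600854827056 [ 0.36413393 -0.03455136  0.35545375]
handle_grip [(array([312.2, 248.2]), 0.96, array([491.2, -63.5,  61. ]))]
fixed_grip [(array([303.1, 270.4]), 0.79, array([507.7, -70.2,  61. ])), (array([310.2, 260.7]), 0.35, array([500.4, -65. ,  61. ]))]
```

View pics/w5.png

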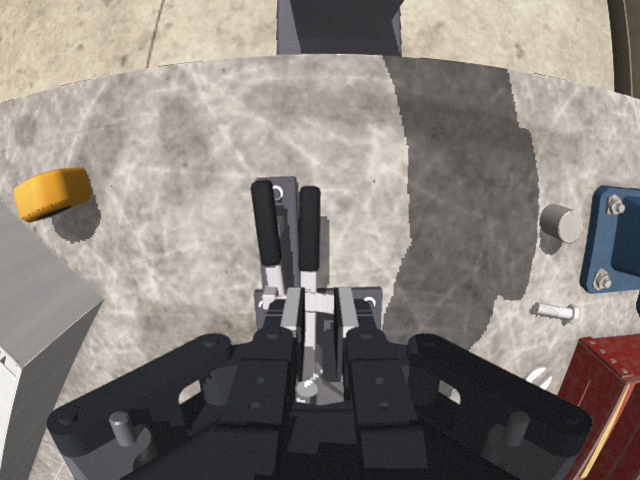

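The free sleeve spans (310,188)–(310,270) and the fixed one (262,185)–(270,262). The fingertips show at (291,300) and (347,300).

```bash
python3 - <<'E'
from h import *
I=arm.camera_info("wrist")
for n,p,z in [("fb",(310,188),61),("ff",(310,268),61),("fL",(319.5,230),61),("fR",(300.5,230),61),("xb",(262,185),60),("xf",(270,262),60),("xL",(276,230),60),("tipR out",(283,300),168),("tipR in",(301,295),168),("tipL in",(338,295),168),("tipL out",(354,300),168),("bar",(318,300),72)]: print(n,at_z(*ray(I,p,True),z).round(1))
E
```

```text
fb [448.7 -64.6  61. ]
ff [505.9 -65.3  61. ]
fL [478.  -58.4  61. ]
fR [478.  -71.5  61. ]
xb [446.3 -97.5  60. ]
xf [501.7 -93.9  60. ]
xL [478.1 -88.7  60. ]
tipR out [482.4 -74.  168. ]
tipR in [480.1 -66.3 168. ]
tipL in [480.1 -50.7 168. ]
tipL out [482.5 -43.9 168. ]
bar [526.  -59.6  72. ]
```

Call:
play_rows --increments "0.8 0.2 0.43 2.5 0; 0.8 0 0 2.5 0; 0.8 0 0 2.5 0; 0.8 0 0 2.4 0; 0.8 0 0 0 0; 0.8 0 0 0 0"

```text
time: 18.48
tcp_pos: [482.4, -55.5, 142.3]
orientation: [0.002, 1.0, 0.0, 0.0]
contact_force: [-0.0, -0.3, 0.2]
opening: 8.3
finger_force: 0.0
```

Call:
play_rows --increments "0.8 0 0 0.15 0; 0.8 0 0 0.15 0; 0.8 0 0 0.15 0; 0.8 0 0 0 0; 0.8 0 0 0 0"

```text
time: 19.1
tcp_pos: [481.9, -55.6, 136.8]
orientation: [0.002, 1.0, -0.0, -0.0]
contact_force: [-0.3, 1.1, 0.0]
opening: 8.0
finger_force: 0.0
```

Call:
play_rows --increments "0.8 0 0 0.15 0; 0.8 0 0 0.1 0; 0.8 0 0 0 0; 0.8 0 0 0 0"

```text
time: 19.6
tcp_pos: [481.9, -55.5, 134.4]
orientation: [0.002, 1.0, 0.0, 0.0]
contact_force: [-0.7, 0.0, 2.8]
opening: 8.0
finger_force: 1.1
```

Call:
play_rows --increments "0.8 0 0 0.4 0; 0.8 0 0 0.4 0; 0.8 0 0.3 0.1 0; 0.8 0 0.3 0 0; 0.8 0 0.3 0 0; 0.8 0 0.2 0 0; 0.8 0 0 0 0"

```text
time: 20.48
tcp_pos: [483.0, -44.4, 125.8]
orientation: [0.001, 1.0, -0.0, 0.001]
contact_force: [1.4, 1.4, 5.8]
opening: 8.0
finger_force: 3.1
```

```bash
python3 - <<'E'
from h import *
im=arm.camera("wrist"); cv2.imwrite("pics/w6.png",im); I=arm.camera_info("wrist")
o,R=state(); print(o["tcp_pos"],o["contact_force"],o["finger_force"])
cv2.imwrite("pics/w6c.png",cv2.resize(im[100:400,150:500],(700,600),interpolation=cv2.INTER_CUBIC))
E
```

```text
[483.00411524 -44.46050959 125.7869536 ] [1.33408029 1.21149473 5.47259506] 3.1427247187821195
```

View pics/w6c.png

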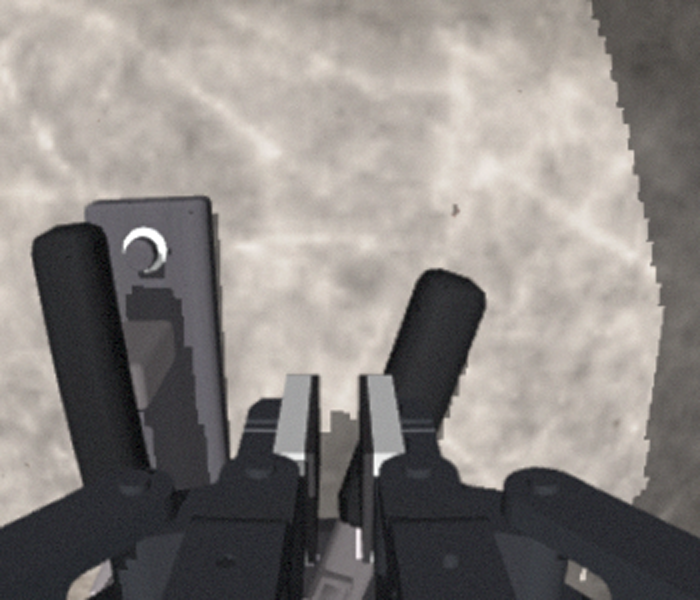

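The handle has swung left and now sits pressed under the left fingertip, at about its open angle. I'll follow it a bit further left before lifting.

Call:
play_rows --increments "0.8 0 0.3 0 0; 0.8 0 0.3 0 0; 0.8 0 0.2 0 0; 0.8 0 0 0 0; 0.8 0 0 0 0"

```text
time: 21.15
tcp_pos: [482.3, -37.1, 125.5]
orientation: [0.002, 1.0, -0.0, 0.0]
contact_force: [-0.4, -1.7, 6.9]
opening: 8.1
finger_force: 3.2
```

Call:
play_rows --increments "0.8 0 0.2 0 0; 0.8 0 0 -0.5 0; 0.8 0 0 -0.5 0; 0.8 0 0 -1 0; 0.8 0 0 -3 0; 0.8 0 0 -5 0; 0.8 1 1 -5 0; 0.8 4 2 -4 0; 0.8 5 2 0 0; 0.8 0 0 0 0; 0.8 0 0 0 0"

```text
time: 22.52
tcp_pos: [382.2, 15.6, 315.7]
orientation: [0.002, 1.0, 0.0, 0.0]
contact_force: [-0.2, -0.3, -0.3]
opening: 8.2
finger_force: 0.0
```

```bash
python3 - <<'E'
from h import *
im=arm.camera("wrist"); I=arm.camera_info("wrist"); s=arm.camera("scene")
o,R=state(); print(o["tcp_pos"],o["contact_force"])
b=np.hstack([cv2.resize(s[170:290,270:390],(400,400),interpolation=cv2.INTER_CUBIC),cv2.resize(im[150:400,200:450],(400,400),interpolation=cv2.INTER_CUBIC)]); cv2.imwrite("pics/s7.png",b)
E
```

```text
[382.61307319  15.36922008 315.28803035] [-0.09100397 -0.71428351  0.06828134]
```

View pics/s7.png

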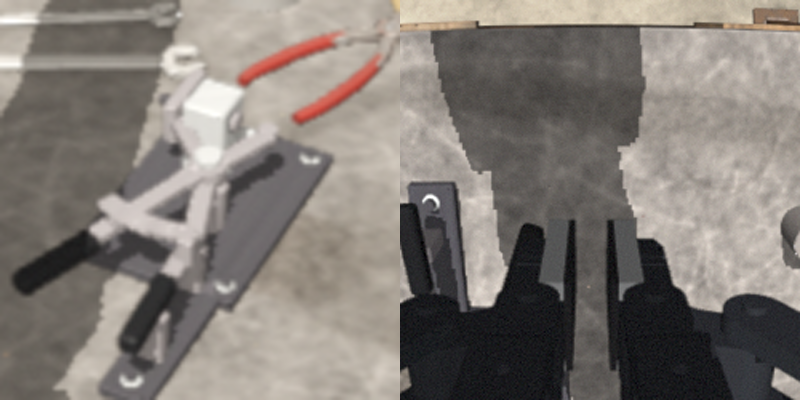

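```bash
python3 - <<'E'
from h import *
a=cv2.imread("pics/scene0.png"); b=arm.camera("scene")
# dark sleeve mask in the free handle's region
for n,im in(("start",a),("now",b)):
    r=im[230:262,268:304].max(2)<60; y,x=np.nonzero(r); print(n,len(x),x.mean().round(2)+268,y.mean().round(2)+230)
for n in("pin_head",): print([(q["point"],q["score"]) for q in arm.look_for("scene",n)])
E
```

```text
start 162 286.67 248.2
now 215 286.53 248.27
[]
```

The free handle's sleeve is back at its starting place to within 0.2 px, so the clamp is fully open.

```bash
python3 -c "
from rig import arm
print(arm.finish_job())"
```

```text
the job is handed in; nothing more can be done
None
```

I pressed the pin until the handle stopped hard (about 19 N), let the ratchet alone hold the clamp for over a second, then released the clamp. It sprang fully open and I handed the job in; the pin itself was never visible, so "home" rests on that hard stop.

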